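# Clamp the stone axe head in its foam cradle

### The arm

A 7-joint arm with a two-finger parallel gripper is mounted at the origin on the work surface. World frame = base frame: x ahead of the robot, y to its left, z up, the work surface at z = 0. Lengths are in m, angles in degrees, forces in N, time in s.
With the tool pointing down it reaches from about 0.35 to 0.775 m from the base axis. Payload 3.1 kg.
Tool frame: the origin (TCP) lies on the centre line of the jaws, within the pads' length; the fingertips stand 17 mm ahead of it and the grasp point (between the pads) lies 2 mm behind it (robot.tip_reach is the distance from the TCP to the fingertips, in m); z points along the fingers, y is the line along which they close (so a half turn about z gives the same grasp; the last joint's range is limited). The gripper opens to 85 mm and grips with 20 to 120 N. Pads are 22 mm wide; open, the fingers measure 114 mm over their backs; the gripper's body (76 mm by 85 mm) begins 54 mm behind the grasp point. The pads swing forward as they close: fully open they stand 13 mm farther back than shut.
Start: joints at [65.735, 17.813, 0.802, 86.603, -0.252, 75.585, -1.558], TCP at [0.205, -0.51, 0.248] pointing down, gripper open.
Joint ranges: [-154.91, 154.91], [-16.99, 109.72], [-72.82, 74.43], [7.12, 147.25], [-82.49, 262.49], [11.32, 116.49], [-174.64, 174.64]. Speed limits (degrees/s): [159.86, 159.86, 180, 180, 180, 180, 180].

### API

Orientations are given as [roll, pitch, yaw] about the fixed x, y, z axes, in that order (R = Rz(yaw) Ry(pitch) Rx(roll)).
In Python, from station import robot, fingers, vision, workorder, recognise gives the robot as it stands. Calls block until the motion is done:
- robot.move_to(position, orientation): joint-space move of the TCP to a pose.
- robot.line_to(position, orientation=None, velocity=0.15, f_stop=None): straight line of the TCP; orientation=None keeps the orientation; velocity is the mean speed in m/s. With f_stop (N) it stops when the force on the tool has changed by that much, and returns True; else False.
- robot.move_j(angles): joint-space move.
- fingers.gripper_to(opening, force=None): opening from 0.0 (shut) to 1.0 (fully open); force is the grip in N (None keeps the last); returns when the fingers have stopped.
- robot.pause(seconds).
- robot.inverse_kinematics(position, orientation): joint angles nearest the present ones, or None.
- vision.grab_frame(name): name is "scene" or "top" or "wrist"; returns the picture (384x512x3 uint8, red, green, blue); there is no depth.
- vision.calibration(name): a dict with "mtx" (3x3 intrinsics, pixels), "extrinsics" (4x4, takes a point from world to camera coordinates); the wrist camera has in their place "T_tool_cam" (4x4, takes a point from camera to tool coordinates, whose origin is the TCP and whose axes are the flange's). Camera axes: x right, y up, looking along -z (the intrinsics and any distortion apply to the point x, -y, -z); pixel columns grow to the right and rows downward; lengths in m; the calibration is good to about 2 mm. A picture is of the moment at which its call begins: read the wrist's pose just before it. calibration takes no time and is no camera call.
A pose or a line that the arm cannot do raises robot.PlanningError and nothing moves.
- workorder.close_job(): hands the job in; it is judged then, once.
Trained networks look in the newest picture that a camera, given by its name, has taken for a name from the list of things; names that differ only in an ending like _2 or _b are one class to them, and where a whole thing is asked for, a point or a joint stands for the part that bears it (a point fixed in the world has none). Each returns a list of dicts, best first, with "p" (0 to 1); they miss things now and then, are a little off and sometimes report something else, mostly with a low value. They report only what shows in the picture. A call takes as long as a camera call. They do not tell look-alikes from the thing itself.
- recognise(label, camera): "rect" ([centre column, centre row, width, height] in pixels, round what is visible of it).
Readings, each from a call of its own:
- robot.current_time_s(): time.
- robot.current_joint_positions(): joint angles.
- robot.current_dq(): joint speeds.
- robot.current_joint_torque(): joint torques, N m.
- robot.current_tool_pos(): TCP position.
- robot.current_eef_rot(): TCP orientation.
- robot.current_contact_force(): force on the tool from outside, world axes, zero at the start.
- robot.current_torque(): the same for the moment, N m.
- robot.current_finger_gap(): opening from 0.0 (shut) to 1.0 (fully open).
- robot.current_gripper_force(): force on a finger pad.
Only numpy, scipy, OpenCV 4.12 (cv2) and the standard library are available. Lean on these libraries where they do the work, as an engineer would, in place of code of your own. Each camera call takes 0.05 s, during which the arm holds its last target. There are 200 camera calls.

### The job

Lay the long tapering stone axe head flat in the matching cut-out of the foam cradle and press it fully home. Then push the handle of the toggle clamp down past its dead point, so that it locks and its rubber pad holds the stone down. Leave the other pieces on the table where they lie.

Things in the scene. Friction and masses are not known exactly. Their poses are not given: they have to be found in the camera images.
- celt_mid (a point): centre (half-way up) of the loose grey stone axe head: 30 mm thick, flat below and above, 111 mm long, 0.2 to 0.36 kg. In plan: sides parallel, 44 mm apart, from x = -16 to +28 mm of this point; it tapers to a narrow butt (14 mm wide) at x = -66 and rounds off in a blunt bit at x = +45. z up. Lower edge bevelled 2 mm over 4 mm
- celt_butt (a point): the narrow end of the axe head, at the level of its underside, 66 mm along -x from celt_mid
- pocket (a point): point on the floor of the foam pocket, under celt_mid when the stone is home. Fixture axes: x from the pocket's narrow end to its blunt end, y from clamp to pocket, z up. Pocket: the stone's outline with 1.6 mm play all round, 11 mm deep; floor 22 mm and foam top 33 mm above the table, a seated stone 19 mm proud. Black foam block 146 x 92 mm on a fixed plywood board 170 x 250 x 12 mm
- pocket_narrow_end (a point): the narrow end of the pocket, on its floor, 66 mm along -x from pocket. Two springy foam nubs in the pocket's straight sides squeeze the stone: its weight alone does not take it past them; it wants a push of some 3 to 10 N over the last 6 mm to go home on the rigid floor. If a few millimetres off, it rests on the foam's rim instead
- handle_pivot (a point): hinge of the clamp handle, 78 mm above the table, 135 mm along the fixture's -y from pocket. A steel bracket (28 mm wide, to 91 mm high) stands round it. The handle swings in the fixture's y-z plane. The open clamp arm stands upright 95 to 110 mm to the -y side of pocket, up to 185 mm high, its pad reaching 30 mm towards it; it comes down on the stone as the handle closes
- handle_tip (a point): centre of the round end (radius 10 mm) of the handle's black grip, 120 mm from handle_pivot. Its own -y points from the pivot along the handle. At the start the handle stands up steeply, leaning to the fixture's -y; it is pushed over to the fixture's -y and down until it lies level
- handle (a joint): handle angle, rad: 0 open (1.20 above level), growing as it goes down. With the stone home the pad meets it near 0.87 and the handle resists (2 to 6 N at the tip) up to the dead point at 1.05; beyond, it pulls itself to the hard stop at 1.17 (0.03 above level) and stays. Let go before the dead point it springs back to about 0.86; elsewhere friction (0.15 N m) holds it
- pad: the clamp's spring-loaded round rubber pad, 18 mm across, at the end of the clamp arm; origin in the middle of its pressing face. It comes down on the middle of the stone
- pebble_mid (a point): centre of a dark oval stone, 96 x 52 x 26 mm; leave alone
- flake_mid (a point): centre of a small buff flaked point, 92 x 36 x 20 mm; leave alone
- sample_box: teal box, 65 x 65 x 60 mm; leave alone
- consolidant: small amber jar, 44 mm across, 85 mm tall; leave alone
There are look-alikes about, which are no part of the job. Leave any green look-alike of the part that bears celt_mid alone.

How it is judged (in metres and radians):
On the way:
1. the axe head is home in the foam pocket while the clamp is still open (z of celt_mid in the frame of pocket below 0.0175 m and horizontal distance between celt_mid and pocket below 0.005 m and horizontal distance between celt_butt and pocket_narrow_end below 0.006 m and angle between celt_mid's own z axis and vertical below 0.06 rad and value of joint handle below 0.7 rad), for 0.2 s.
At the end, for the whole second after the job is handed in: the axe head lies home in the pocket, the right way round (centre and narrow end within 5 and 6 mm of theirs, no more than 2.5 mm above the floor, level), the clamp handle is past 1.11 rad and stays there unaided, and the pad presses down with more than 8 N (z of celt_mid in the frame of pocket below 0.0175 m and horizontal distance between celt_mid and pocket below 0.005 m and horizontal distance between celt_butt and pocket_narrow_end below 0.006 m and angle between celt_mid's own z axis and vertical below 0.06 rad and value of joint handle above 1.11 rad and contact force between pad and anything else above 8 N); the robot touches nothing.
It fails at once if another piece on the table is moved by more than 30 mm (distance of any of pebble_mid, flake_mid, sample_box, consolidant from where it was at the start of the episode above 0.03 m).
It also fails if it takes over 58 s, if anything falls off the work surface, if the arm or the gripper's body presses on something with over 40 N, if the wrist force passes 120 N, or if a joint passes its speed limit or range.

## Working session

There is one attempt and no reset: what is moved stays moved. The work goes in short steps, each a Python script; the robot and the scene stay as the last script left them, time stands still between calls to the robot, and variables do not carry over. Pictures are saved under pics/ and viewed, at most 10 in all, crops included, and the job is handed in when it is done.

```bash
ls; mkdir -p pics; python3 - <<'E'
from station import robot, fingers, vision, recognise
import cv2, numpy as np
for c in ("scene","top"):
    im=vision.grab_frame(c); cv2.imwrite(f"pics/{c}0.png",im[:,:,::-1])
    cal=vision.calibration(c); print(c,{k:np.round(v,4).tolist() if not isinstance(v,str) else v for k,v in cal.items()})
    for l in ("celt_mid","handle_tip","handle_pivot","pocket","pad","pebble_mid","flake_mid","sample_box","consolidant"):
        print(l,[(round(d["p"],2),np.round(d["rect"]).tolist()) for d in recognise(l,c)[:4]])
print(vision.calibration("wrist"), robot.current_time_s(), robot.current_eef_rot())
a=cv2.imread("pics/top0.png")
E
```

```text
pics
scene {'mtx': [[487.395, 0.0, 254.6098], [0.0, 487.395, 191.193], [0.0, 0.0, 1.0]], 'extrinsics': [[-0.5949, 0.8038, -0.0018, 0.2566], [-0.6875, -0.5077, 0.5192, 0.3335], [0.4164, 0.3101, 0.8547, -1.5235], [0.0, 0.0, 0.0, 1.0]]}
celt_mid [(0.88, [269.0, 257.0, 24.0, 45.0]), (0.88, [402.0, 239.0, 45.0, 26.0]), (0.7, [325.0, 175.0, 41.0, 21.0]), (0.45, [201.0, 260.0, 38.0, 42.0])]
handle_tip [(0.67, [156.0, 124.0, 24.0, 37.0])]
handle_pivot [(0.73, [188.0, 165.0, 105.0, 118.0])]
pocket [(0.6, [187.0, 165.0, 102.0, 119.0])]
pad [(0.6, [178.0, 135.0, 6.0, 8.0])]
pebble_mid [(0.83, [304.0, 221.0, 28.0, 27.0])]
flake_mid [(0.72, [346.0, 257.0, 39.0, 16.0])]
sample_box [(0.92, [202.0, 262.0, 37.0, 45.0])]
consolidant [(0.87, [137.0, 207.0, 22.0, 30.0])]
top {'mtx': [[370.3928, 0.0, 259.2157], [0.0, 370.3928, 193.1821], [0.0, 0.0, 1.0]], 'extrinsics': [[-0.0525, -0.9986, -0.0021, 0.1101], [0.9697, -0.0515, 0.2388, -0.5371], [-0.2386, 0.0105, 0.9711, -1.0311], [0.0, 0.0, 0.0, 1.0]]}
celt_mid [(0.82, [154.0, 263.0, 25.0, 39.0]), (0.62, [237.0, 277.0, 36.0, 30.0]), (0.61, [230.0, 184.0, 25
[... 401 characters left out ...]
1, [182.0, 221.0, 30.0, 23.0])]
sample_box [(0.7, [269.0, 146.0, 22.0, 23.0])]
consolidant [(0.69, [342.0, 142.0, 17.0, 25.0])]
{'mtx': array([[332.97076671,   0.        , 257.47824209],
       [  0.        , 332.97076671, 197.8526406 ],
       [  0.        ,   0.        ,   1.        ]]), 'T_tool_cam': array([[-1.59433636e-05,  9.62243835e-01,  2.72188906e-01,
         6.95449514e-02],
       [ 9.99999995e-01,  4.33372677e-05, -9.46315392e-05,
        -1.17968779e-04],
       [-1.02854539e-04,  2.72188904e-01, -9.62243831e-01,
        -1.26395553e-01],
       [ 0.00000000e+00,  0.00000000e+00,  0.00000000e+00,
         1.00000000e+00]])} 1.0 [-1.79999185e+02  1.99750521e-04  2.18787959e+01]
```

```bash
python3 - <<'E'
import cv2,numpy as np
t=cv2.imread("pics/top0.png")[110:310,120:420]; s=cv2.imread("pics/scene0.png")[90:310,110:440]
a=cv2.resize(t,(450,300),interpolation=3); 
cv2.imwrite("pics/top0c.png",cv2.resize(t,(800,533),interpolation=2)); cv2.imwrite("pics/scene0c.png",cv2.resize(s,(800,533),interpolation=2))
E
```

```text
(no output)
```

View pics/top0c.png

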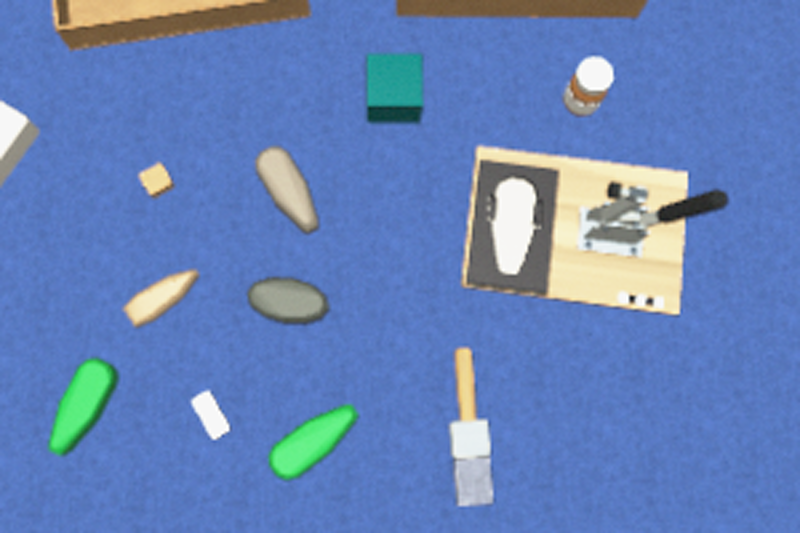

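View pics/scene0c.png

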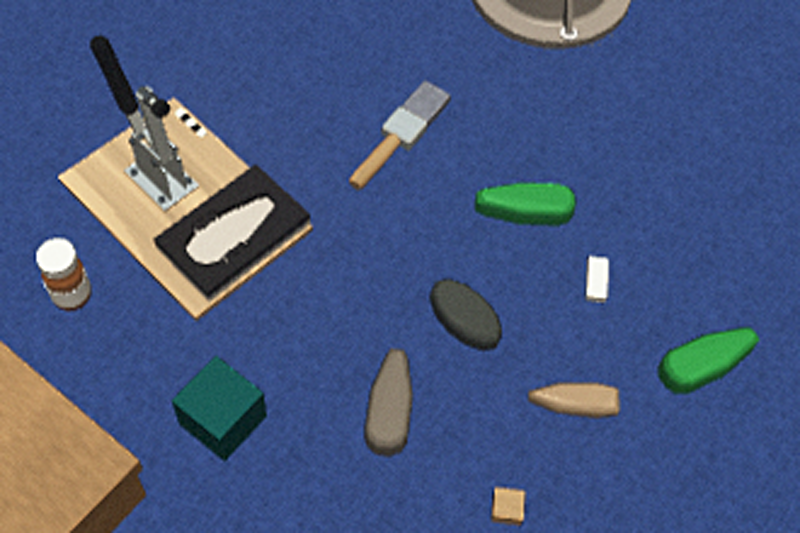

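The grey-brown stone is at top-image crop (288,190), full (228,181). The dark oval at (228,222) is the pebble, the buff piece at (181,221) is the flake, and the green ones at (152,262) and (238,276) are look-alikes. Only the grey one is long and tapering, grey and not green, so it fits. The pocket is at full (312,195) with its narrow end downward in the image. The clamp is on the right, and its handle tip is near (391,185).

I'll go closer with the wrist camera.

```bash
cat > h.py <<'E'
from station import robot, fingers, vision, recognise, workorder
import cv2, numpy as np
from scipy.optimize import minimize
from scipy.spatial.transform import Rotation as Ro
C=np.diag([1.,-1,-1])
def cam(name):
    """K, world->cv camera 4x4; for wrist: at the present pose"""
    c=vision.calibration(name)
    if name=="wrist":
        T=np.eye(4); T[:3,:3]=Ro.from_euler("xyz",robot.current_eef_rot(),degrees=True).as_matrix(); T[:3,3]=robot.current_tool_pos()
        E=np.linalg.inv(T@c["T_tool_cam"])
    else: E=np.array(c["extrinsics"])
    E=E.copy(); E[:3]=C@E[:3]; return np.array(c["mtx"]),E
def shot(name,file):
    KE=cam(name); im=vision.grab_frame(name)[:,:,::-1].copy(); cv2.imwrite(f"pics/{file}.png",im); return im,KE
def proj(P,KE):
    K,E=KE; q=(np.asarray(P)@E[:3,:3].T+E[:3,3])@K.T; return q[:,:2]/q[:,2:]
def back(px,z,KE):
    K,E=KE; d=E[:3,:3].T@np.linalg.solve(K,[*px,1]); o=-E[:3,:3].T@E[:3,3]; return o+d*(z-o[2])/d[2]
def outline(off=0):
    t=np.linspace(-np.pi/2,np.pi/2,25)
    o=np.r_[np.c_[28+17*np.cos(t),22*np.sin(t)],[[-16,22],[-66,7],[-66,-7],[-16,-22]]]
    if off: # simple outward offset
        n=np.roll(o,-1,0)-np.roll(o,1,0); n=np.c_[n[:,1],-n[:,0]]; o=o+off*n/np.linalg.norm(n,axis=1)[:,None]
    return o/1000
def place(o,p,z):
    c,s=np.cos(p[2]),np.sin(p[2]); return np.c_[o@np.array([[c,s],[-s,c]])+p[:2],np.full(len(o),z)]
def fill(px,S=4):
    m=np.zeros((384,512),np.uint8); cv2.fillPoly(m,[np.round(px*16).astype(np.int32)],1,shift=4); return m
def m_stone(p,KE,zb=0.0):
    P=np.r_[place(outline(),p,zb+.03),place(outline(),p,zb+.004),place(outline(-2),p,zb)]
    return fill(cv2.convexHull(proj(P,KE).astype(np.float32))[:,0])
def m_pocket(p,KE):
    o=outline(1.6); return fill(proj(place(o,p,.022),KE))&fill(proj(place(o,p,.033),KE))
def fit(model,mask,p0,KE):
    f=lambda p:1-(model(p,KE)&mask).sum()/max(1,(model(p,KE)|mask).sum())
    best=None
    for s in (.015,.004):
        sx=np.array(p0)+np.r_[np.zeros((1,3)),np.diag([s,s,s*10])]
        r=minimize(f,p0,method="Nelder-Mead",options=dict(initial_simplex=sx,xatol=1e-4,fatol=1e-4)); p0=r.x
    return r.x,r.fun
def blob(mask,near):
    n,l,st,ce=cv2.connectedComponentsWithStats(cv2.morphologyEx(mask.astype(np.uint8),cv2.MORPH_OPEN,np.ones((3,3))))
    k=[i for i in range(1,n) if st[i,4]>150]; i=min(k,key=lambda i:np.hypot(*(ce[i]-near))); return (l==i).astype(np.uint8)
def stone_mask(im,near):
    h=cv2.cvtColor(im,cv2.COLOR_BGR2HSV); b=im[:,:,0].astype(int)-im[:,:,2]
    return blob((b<10)&(h[:,:,1]<110)&(h[:,:,2]>40),near)
def pocket_mask(im,near):
    h=cv2.cvtColor(im,cv2.COLOR_BGR2HSV); return blob((h[:,:,1]<60)&(h[:,:,2]>130),near)
E
python3 - <<'E'
from h import *
KE=cam("top"); im=cv2.imread("pics/top0.png")
m=stone_mask(im,(228,181)); print(m.sum()); b=back((228,181),.02,KE)
r=min((fit(m_stone,m,[b[0],b[1],a],KE) for a in np.radians([200,20])),key=lambda t:t[1]); print("stone",r)
m=pocket_mask(im,(312,195)); print(m.sum()); b=back((312,195),.022,KE); r2=fit(m_pocket,m,[b[0],b[1],0],KE); print("pocket",r2)
for p in (r[0],r2[0]):
    for y in (0,180):
        print(y,robot.inverse_kinematics([p[0],p[1],.16],[180,0,np.degrees(p[2])+y]))
print(robot.tip_reach)
E
```

```text
395
stone (array([0.60630726, 0.17902296, 0.48592829]), np.float64(0.12026726057906456))
483
pocket (array([ 0.54911385, -0.08148413, -0.16605545]), np.float64(0.060975609756097615))
0 [  12.15421235   39.98835457  -51.08096286   78.82115736   31.0674714
   75.66945912 -101.98318477]
180 [ 16.65739654  44.66049413 -61.86629707  78.6378061   39.10335366
  79.34966669  72.89028047]
0 [ 20.68459687  23.33910342 -18.82537475  92.92263095   8.10337851
  65.0828517  -99.64402853]
180 [ 32.89978427  26.3331413  -36.18569817  92.44212897  16.5707
  66.67862663  73.41832935]
0.017
```

```bash
python3 - <<'E'
from h import *
p=np.array([.549,-.0815,-.166]); c,s=np.cos(p[2]),np.sin(p[2]); W=lambda x,y,z:[p[0]+c*x-s*y,p[1]+s*x+c*y,z]
y=np.degrees(p[2])
robot.move_to(W(0,.02,.27),[180,0,y])
fingers.gripper_to(.6)
im,KE=shot("wrist","w1"); print([(l,[(round(d["p"],2),np.round(d["rect"]).tolist()) for d in recognise(l,"wrist")[:2]]) for l in("handle_tip","pad","pocket")])
m=pocket_mask(im,proj([W(0,0,.022)],KE)[0]); print(m.sum(),fit(m_pocket,m,p,KE))
robot.line_to(W(0,.03,.17))
im2,KE=shot("wrist","w2")
m=pocket_mask(im2,proj([W(0,0,.022)],KE)[0]); r,f=fit(m_pocket,m,p,KE); print(m.sum(),r,f)
k=m_pocket(r,KE); cs,_=cv2.findContours(k,0,1); cv2.drawContours(im2,cs,-1,(0,0,255),1)
q=np.array([.606,.179,.486])
robot.line_to(W(0,.03,.22))
robot.move_to([*q[:2],.17],[180,0,np.degrees(q[2])])
im3,KE=shot("wrist","w3"); m=stone_mask(im3,proj([[*q[:2],.015]],KE)[0]); r,f=fit(m_stone,m,q,KE); print(m.sum(),r,f)
k=m_stone(r,KE); cs,_=cv2.findContours(k,0,1); cv2.drawContours(im3,cs,-1,(0,0,255),1)
cv2.imwrite("pics/w23.png",cv2.resize(np.hstack([im2,im3]),(800,300),interpolation=3))
print(robot.current_time_s())
E
```

```text
[('handle_tip', [(0.77, [452.0, 192.0, 119.0, 46.0])]), ('pad', [(0.84, [415.0, 206.0, 39.0, 27.0])]), ('pocket', [(0.83, [373.0, 162.0, 274.0, 151.0])])]
3536 (array([ 0.55065192, -0.08404561, -0.18122895]), np.float64(0.07363485934914504))
6039 [ 0.55014421 -0.08378981 -0.19013471] 0.06861951772131414
5381 [0.60778248 0.17890208 0.50010987] 0.07439297399690026
6.0333
```

View pics/w23.png

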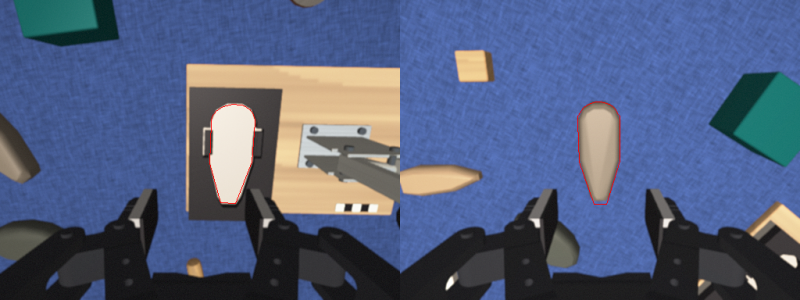

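View pics/w1.png

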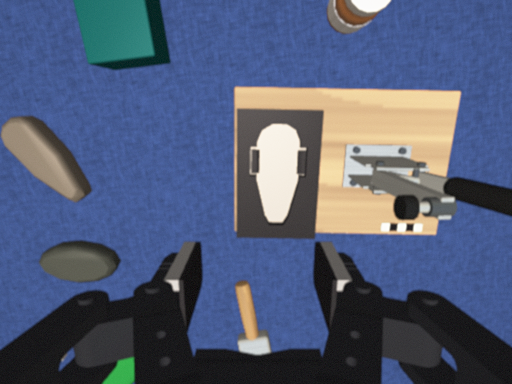

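The red fits lie on the pocket floor (view 1, about (232,155)) and on the grey stone (view 2, about (599,150)). The enlarged view confirms a long tapering stone with its blunt end away from the robot. The clamp is open, with the pad at about (405,207) in w1.

Next I'll grip the stone once and release it, which centres it in the jaws, then look again to find the camera bias.

```bash
python3 - <<'E'
from h import *
q=np.array([.6078,.1789,.5001]); c,s=np.cos(q[2]),np.sin(q[2]); g=lambda x,z:[q[0]+c*x,q[1]+s*x,z]; y=np.degrees(q[2])
robot.move_to(g(.003,.12),[180,0,y]); fingers.gripper_to(.85)
print(robot.line_to(g(.003,.029),f_stop=8,velocity=.1)); fingers.gripper_to(0,40); print("gap",robot.current_finger_gap(),robot.current_gripper_force())
fingers.gripper_to(.85); robot.line_to(g(0,.17),velocity=.2)
print(robot.current_tool_pos(),robot.current_eef_rot())
im3,KE=shot("wrist","w4"); m=stone_mask(im3,proj([[*q[:2],.015]],KE)[0]); r,f=fit(m_stone,m,q,KE); print(m.sum(),r,f)
d=r-q; print("bias tool-frame x,y(celt axes):",c*d[0]+s*d[1],-s*d[0]+c*d[1],d[2],robot.current_time_s())
# foam rectangle angle from w2 (pose as commanded)
p=np.array([.549,-.0815,-.166]); c,s=np.cos(p[2]),np.sin(p[2])
for f,yo,z in(("w1",.02,.27),("w2",.03,.17)):
    T=np.eye(4);T[:3,:3]=Ro.from_euler("xyz",[180,0,np.degrees(p[2])],degrees=True).as_matrix();T[:3,3]=[p[0]-s*yo,p[1]+c*yo,z]
    cal=vision.calibration("wrist");E=np.linalg.inv(T@cal["T_tool_cam"]);E[:3]=C@E[:3];KE=(cal["mtx"],E)
    im=cv2.imread(f"pics/{f}.png"); h=cv2.cvtColor(im,cv2.COLOR_BGR2HSV)
    mk=((h[:,:,2]<95)&(im.max(2).astype(int)-im.min(2)<25)).astype(np.uint8)|pocket_mask(im,proj([[.55,-.084,.022]],KE)[0])
    n,l,st,ce=cv2.connectedComponentsWithStats(cv2.morphologyEx(mk,2,np.ones((3,3)))); u=proj([[.55,-.084,.022]],KE)[0].astype(int); i=l[u[1],u[0]]
    cs,_=cv2.findContours((l==i).astype(np.uint8),0,1); ct=max(cs,key=cv2.contourArea)[:,0]
    P=np.array([back(v,.033,KE)[:2] for v in ct],np.float32); print(f,st[i],cv2.minAreaRect(P))
E
```

```text
False
gap 0.49984510876894844 42.508521527051926
[0.60698995 0.1783757  0.16860589] [-1.79989524e+02  1.49192274e-01  2.86555591e+01]
5401 [0.6086643  0.17846441 0.47997347] 0.07651489216021912
bias tool-frame x,y(celt axes): 0.0005495830293674961 -0.0007966850993185578 -0.02012652963021655 9.4333
w1 [ 237  111   86  127 9668] ((0.5395381450653076, -0.08209697902202606), (0.09024984389543533, 0.1439061164855957), 79.6373291015625)
w2 [    0   113   512   271 55710] ((0.49016863107681274, -0.03926372528076172), (0.49850189685821533, 0.25532782077789307), 80.48448181152344)
```

```bash
cat >> h.py <<'E'
def fit2(model,mask,p0,KE):
    """soft-edged version: residual on supersampled blurred masks"""
    K,E=KE; S=3; K2=np.diag([S,S,1.])@K; K2[:2,2]+=(S-1)/2
    u=np.argwhere(mask); (r0,c0),(r1,c1)=u.min(0)-8,u.max(0)+9
    M=cv2.resize(mask[r0:r1,c0:c1].astype(np.float32),None,fx=S,fy=S,interpolation=1)
    K2=np.array([[1,0,-c0*S],[0,1,-r0*S],[0,0,1.]])@K2
    def f(p):
        m=model(p,(K2,E),M.shape); return np.abs(cv2.GaussianBlur(m.astype(np.float32),(0,0),1.5)-M).sum()/M.sum()
    for s in (.006,.002):
        sx=np.array(p0)+np.r_[np.zeros((1,3)),np.diag([s,s,s*10])]
        r=minimize(f,p0,method="Nelder-Mead",options=dict(initial_simplex=sx,xatol=5e-5,fatol=1e-5)); p0=r.x
    return r.x,r.fun
def fl(px,sh):
    m=np.zeros(sh,np.uint8); cv2.fillPoly(m,[np.round(px*16).astype(np.int32)],1,shift=4); return m
def ms2(p,KE,sh):
    P=np.r_[place(outline(),p,.03),place(outline(),p,.004),place(outline(-2),p,0)]
    return fl(cv2.convexHull(proj(P,KE).astype(np.float32))[:,0],sh)
def mp2(p,KE,sh):
    o=outline(1.6); return fl(proj(place(o,p,.022),KE),sh)&fl(proj(place(o,p,.033),KE),sh)
E
python3 - <<'E'
from h import *
q=np.array([.6078,.1789,.5001]); pk=np.array([.5502,-.0838,-.185])
robot.pause(.3); print(robot.current_tool_pos())
im3,KE=shot("wrist","w5"); m=stone_mask(im3,proj([[*q[:2],.015]],KE)[0]); print("stone",fit2(ms2,m,q,KE),fit2(ms2,m,q+[.002,.002,-.03],KE))
a=im3.copy(); a[m>0]=(0,255,0); k=m_stone(fit2(ms2,m,q,KE)[0],KE); cs,_=cv2.findContours(k,0,1); cv2.drawContours(a,cs,-1,(0,0,255),1)
c,s=np.cos(q[2]),np.sin(q[2])
robot.line_to([q[0],q[1],.21]); robot.pause(.3)
im,KE=shot("wrist","w6"); m=stone_mask(im,proj([[*q[:2],.015]],KE)[0]); print("stone",fit2(ms2,m,q,KE))
yw=-.18; c,s=np.cos(yw),np.sin(yw); W=lambda y,z:[pk[0]-s*y,pk[1]+c*y,z]
robot.move_to(W(.02,.25),[180,0,np.degrees(yw)]); fingers.gripper_to(.6)
for yy,z in ((.02,.2),(.015,.192)):
    robot.line_to(W(yy,z)); robot.pause(.3)
    im2,KE=shot("wrist",f"p{z}"); m=pocket_mask(im2,proj([[*pk[:2],.022]],KE)[0]); r=fit2(mp2,m,pk,KE); print("pocket",r,robot.current_tool_pos())
b=im2.copy(); b[m>0]=(0,255,0); k=m_pocket(r[0],KE); cs,_=cv2.findContours(k,0,1); cv2.drawContours(b,cs,-1,(0,0,255),1)
cr=lambda i,u:cv2.resize(i[max(0,u[1]-95):u[1]+95,u[0]-65:u[0]+65],(390,570),interpolation=0)
u=proj([[*pk[:2],.022]],KE)[0].astype(int)
cv2.imwrite("pics/res.png",np.hstack([cr(a,(255,195)),cr(b,u)])); print(robot.current_time_s())
E
```

```text
[0.60742926 0.17876101 0.16910906]
stone (array([0.60841647, 0.17950891, 0.48868109]), np.float64(0.07325063645839691)) (array([0.60857622, 0.17967297, 0.49382545]), np.float64(0.07209226489067078))
stone (array([0.60862288, 0.17933764, 0.48532116]), np.float64(0.0717339739203453))
pocket (array([ 0.5504174 , -0.0840648 , -0.18106423]), np.float64(0.08243906497955322)) [ 0.55422935 -0.06415614  0.20079222]
pocket (array([ 0.550631  , -0.08418471, -0.17304685]), np.float64(0.08632537722587585)) [ 0.55300985 -0.06888461  0.19217474]
13.3167
```

View pics/res.png

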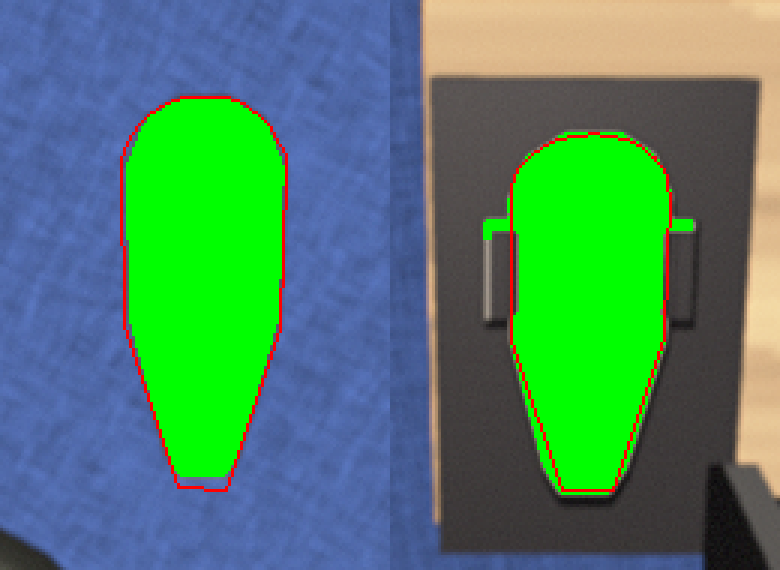

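The stone fit shows under 1 mm of sideways bias, and the pocket fit is good. I'll use a pocket pose of (0.5505, -0.0841, yaw -0.172).

```bash
python3 - <<'E'
from h import *
q=np.array([.6078,.1789,.5001]); pk=np.array([.5505,-.0841]); yw=-.172
c,s=np.cos(q[2]),np.sin(q[2]); g=lambda x,z:[q[0]+c*x,q[1]+s*x,z]; y=np.degrees(q[2])
robot.move_to(g(.003,.14),[180,0,y]); fingers.gripper_to(.85)
robot.line_to(g(.003,.029),f_stop=8,velocity=.12); fingers.gripper_to(0,60)
z0=robot.current_tool_pos(); print("grip",z0,robot.current_finger_gap())
x_st=(np.array([.6085,.1794])-z0[:2])@[c,s]; print("stone x in tool",x_st)
robot.line_to(g(.003,.18),velocity=.2)
ax=np.array([np.cos(yw),np.sin(yw)]); t=pk-ax*x_st; Y=[180,0,np.degrees(yw)]
robot.move_to([*t,.18],Y); robot.line_to([*t,.09],Y,velocity=.12); robot.pause(.3)
a=np.array(robot.current_tool_pos()); e=a[:2]-t; print("err",e,a[2],robot.current_eef_rot(),robot.current_finger_gap())
t2=t-e; robot.line_to([*t2,.068],velocity=.06); robot.pause(.2); print(robot.current_tool_pos()-np.r_[t,0], robot.current_contact_force())
print(robot.line_to([*t2,.047],velocity=.03,f_stop=18), robot.current_tool_pos()-np.r_[t,0],robot.current_contact_force(),z0[2],robot.current_time_s())
shot("wrist","s1")
E
```

```text
grip [0.61132849 0.18073764 0.03034432] 0.4919395063636325
stone x in tool -0.0031235125727247706
err [ 0.00038659 -0.00010099] 0.09062049973450662 [ 1.79994943e+02 -6.82899341e-02 -9.86126729e+00] 0.48879155524545576
[1.86894815e-06 1.42335036e-04 6.83666065e-02] [-1.0075098  -1.46056714 -2.87584759]
True [ 8.38595077e-05 -2.62767181e-04  5.22602837e-02] [-0.18698778 -0.61207287  4.5686309 ] 0.030344319478369 20.5667
```

View pics/s1.png

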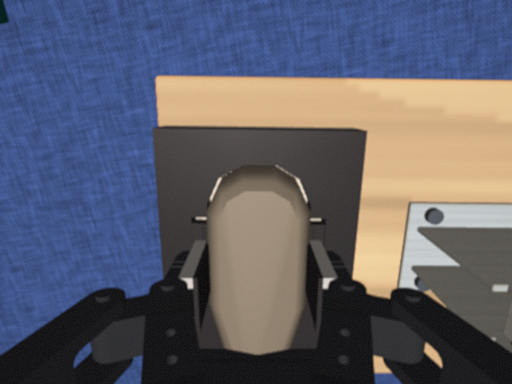

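The stone sits inside the cut-out with even gaps, and its underside measures 21.9 mm above the table, so it is home. I'll release it, confirm with a light press from closed fingertips, which also calibrates the fingertip reach, and then do the handle.

```bash
python3 - <<'E'
from h import *
pk=np.array([.5505,-.0841]); yw=-.172; W=lambda x,y,z:[pk[0]+np.cos(yw)*x-np.sin(yw)*y,pk[1]+np.sin(yw)*x+np.cos(yw)*y,z]
Y=[180,0,np.degrees(yw)]
fingers.gripper_to(.66); p=robot.current_tool_pos(); robot.line_to([p[0],p[1],.12],velocity=.15)
fingers.gripper_to(0,20); robot.line_to(W(0,.0,.08),Y,velocity=.12); robot.pause(.2); 
print(robot.current_contact_force(), robot.line_to(W(0,0,.058),velocity=.03,f_stop=15), robot.current_tool_pos(),robot.current_contact_force())
robot.line_to(W(0,0.02,.16)); fingers.gripper_to(.5); robot.pause(.2)
im,KE=shot("wrist","s2"); print(recognise("celt_mid","wrist")[:2],robot.current_time_s())
r=np.r_[pk,yw]
for zz,col in((.052,(0,0,255)),):
    cv2.polylines(im,[np.round(proj(place(outline(),r,zz),KE)).astype(int)],True,col)
cv2.polylines(im,[np.round(proj(place(outline(1.6),r,.033),KE)).astype(int)],True,(0,255,0))
cv2.imwrite("pics/s2o.png",im)
E
```

```text
[-0.34773546  0.24203263 -0.60613021] True [ 0.55091361 -0.08413765  0.06919038] [-0.87716152  0.21255704  5.02485668]
[{'rect': [285.1, 206.2, 64.1, 139.3], 'p': 0.63}] 24.8083
```

View pics/s2o.png

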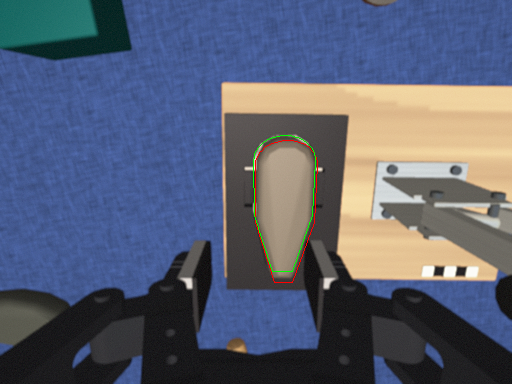

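The stone is seated: its top measures 52 mm, against 52 expected, and the overlay matches. Now the handle.

```bash
python3 - <<'E'
from h import *
pk=np.array([.5505,-.0841]); yw=-.172; W=lambda y,z:[pk[0]-np.sin(yw)*y,pk[1]+np.cos(yw)*y,z]
Y=[180,0,np.degrees(yw)]
def F(a,extra=0,r=.095,h=.0145):
    d=.010+h*np.sin(a)+extra
    return W(-.135-r*np.cos(a)+d*np.sin(a), .078+r*np.sin(a)+d*np.cos(a)+.017)
fingers.gripper_to(0,20)
robot.line_to(W(.02,.26),velocity=.25)
p=F(1.2,.008); robot.line_to([p[0],p[1],.26],Y,velocity=.2); robot.line_to(p,velocity=.12); print(robot.current_contact_force())
log=[]
for a in np.r_[np.arange(1.1,.3,-.1),np.arange(.3,-.01,-.05)]:
    st=robot.line_to(F(a,-.002),velocity=.1,f_stop=30); log.append((round(a,2),st,np.round(robot.current_contact_force(),1).tolist())); 
    if st: break
robot.pause(.2); print(*log,sep="\n"); print(robot.current_contact_force(),robot.current_tool_pos(),F(a,-.002),robot.current_time_s())
shot("scene","c1"); 
E
python3 -c "
import cv2;a=cv2.imread('pics/c1.png')[60:260,90:340];cv2.imwrite('pics/c1c.png',cv2.resize(a,(750,600),interpolation=2))"
```

```text
[-0.14758313  0.15321177  0.74207861]
(np.float64(1.1), False, [0.7, -0.3, 0.1])
(np.float64(1.0), False, [0.2, -0.4, 0.1])
(np.float64(0.9), False, [-0.2, -0.4, 0.2])
(np.float64(0.8), False, [-0.3, 0.1, 0.4])
(np.float64(0.7), False, [-0.1, -0.9, 0.5])
(np.float64(0.6), False, [1.3, 1.3, -0.0])
(np.float64(0.5), False, [-0.1, -0.7, -0.6])
(np.float64(0.4), False, [-1.4, 0.3, -0.4])
(np.float64(0.3), False, [0.0, -0.2, 1.0])
(np.float64(0.25), False, [1.2, -0.1, 1.6])
(np.float64(0.2), False, [0.7, -0.0, 1.2])
(np.float64(0.15), False, [0.1, -0.3, 0.5])
(np.float64(0.1), False, [-0.3, -0.0, -0.2])
(np.float64(0.05), False, [0.1, -0.4, 0.1])
(np.float64(0.0), False, [-7.5, 3.3, 20.2])
[-6.535258    4.5885934  20.48851836] [ 0.51141659 -0.31033374  0.10740747] [np.float64(0.5111347688479131), np.float64(-0.3107062191916691), np.float64(0.103)] 31.6
```

View pics/c1c.png

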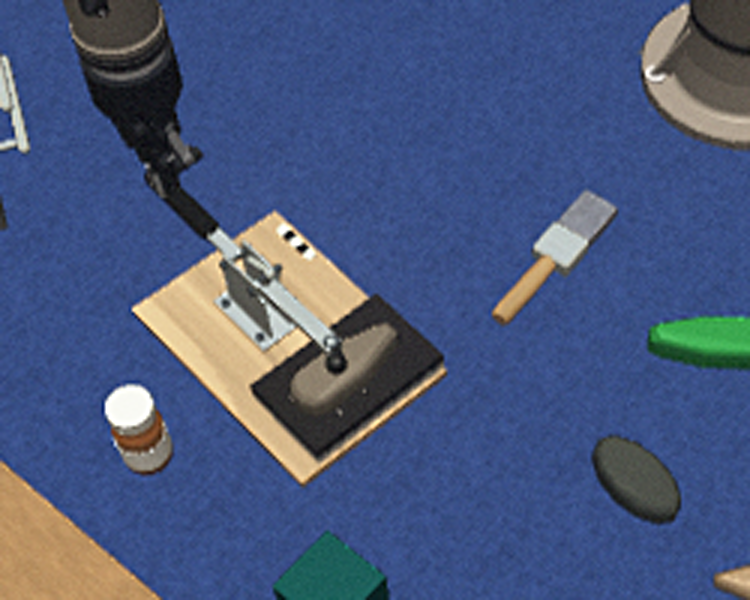

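The handle lies level against its stop (20 N) and the pad is on the stone at about (335,360). I'll retreat and check that it stays.

```bash
python3 - <<'E'
from h import *
p=robot.current_tool_pos(); robot.line_to([p[0],p[1],.25],velocity=.15); robot.line_to([.40,-.45,.27],velocity=.2); robot.pause(.3)
a,_=shot("scene","c2"); print(robot.current_contact_force(),robot.current_time_s())
cv2.imwrite("pics/c2c.png",cv2.resize(a[60:260,90:340],(750,600),interpolation=2))
E
```

```text
[ 0.58708918 -0.28211243  0.27725737] 34.1833
```

View pics/c2c.png

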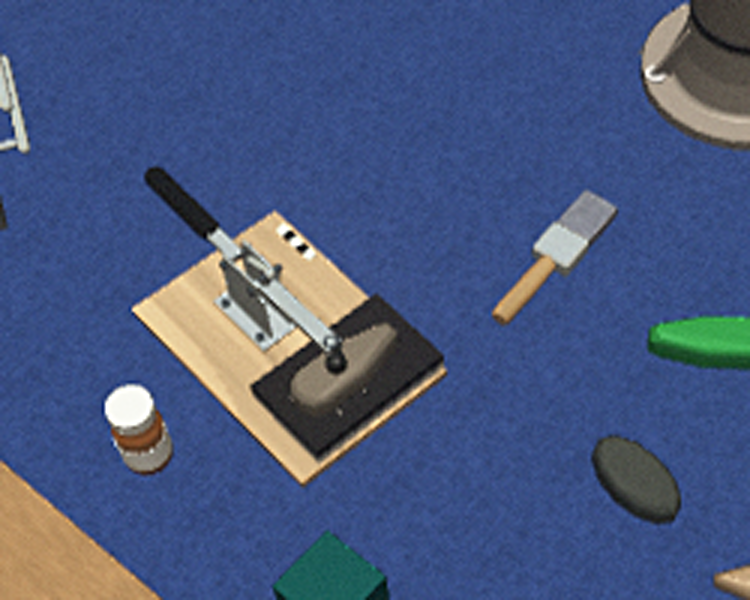

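With the arm clear, the handle stays level (tip at about (155,177)), the pad presses on the stone at (335,360), and the other pieces are where they were.

```bash
python3 -c "
from station import workorder; print(workorder.close_job())"
```

```text
the job is handed in; nothing more can be done
None
```

The axe head is home in the foam pocket, the toggle clamp is locked with its pad on the stone, and the job is handed in at about 34 s of the 58 s allowed; the verdict was not shown, and the pad force was not measured.

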